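# Move the light-shielding lid to the heater that holds the samples

## Task

The tubes standing in one of the two block heaters must be kept dark: pinch together the two red hinge-pin tabs of the amber lid on the empty heater, lift the lid off and fit it on the heater with the tubes. The bracket there is bolted through slots and never sits quite where you expect, so feel the hinge barrel fully home in its two V cradles before you let the pins spring out into their lugs, and leave the lid closed over the tubes. Be gentle with lid and hinges and leave the other things on the bench where they are.

Things in the scene. Friction and masses are not known exactly. Their poses are not given: they have to be found in the camera images.
- amber_lid: Amber clear hood, 100 mm wide, reaching 123 mm forward from an aluminium hinge barrel (20 mm diameter, 152 mm long, round ends); 0.33 kg, centre of mass 15 mm in front of the axis. Origin: on the barrel's underside below its middle; x to the rear (hood on the -x side), y along the barrel, z up. Closed it slopes 0.037 rad down to the front, its front rim on the deck.
- amber_lid_barrel (a point): Middle of the lid's barrel axis, 10 mm above the lid's origin.
- lid_tabs (a point): Grip point between the two red pin tabs, 33 mm above the barrel axis. Tabs: 20 mm wide along x, 5 mm thick, from the barrel's top (10 mm above its axis) to 36 mm above the axis; outer faces 66 mm apart along y, 42 mm when pinched to the stop. Take them from above, closing along y; pinched to the stop they also carry the lid.
- left_pin (a joint): Hinge pin at the lid's +y end, one piece with its red tab, sprung outward: 0 = fully out (6 mm pin with flat nose, 12 mm out of the barrel end), 0.012 = fully drawn, flush. The spring gives 4 N when out, 7 N when drawn; hold with a grip of 20 to 40 N.
- right_pin (a joint): The same pin at the lid's -y end.
- empty_heater: White block heater that carries the lid at the start; its block has 12 empty holes. 175 x 192 mm, deck 70 mm high, screwed down. Origin: under its centre on the bench; x from its front (keys, display) to its rear, y to its left, z up. Hinge bracket at the rear of the deck, axis at x = 52 mm, 82.5 mm above the bench.
- sample_heater: The same heater, with 9 capped tubes in its block and no lid at the start. Origin: under its centre on the bench; x from its front (keys, display) to its rear, y to its left, z up. More than 45 N between the lid and either heater damages them (contact forces of both cradles' flanks summed: about 22 N of downward press).
- sample_hinge (a point): Nominal middle of the sample heater's hinge axis, 82.5 mm above the bench at x = 52 mm of the heater; does not follow the bracket. The bracket is bolted through slots and stands up to 10 mm before or behind this point along the heater's x, which is not measured. Home, the barrel axis is at this height.
- left_cradle (a point): Middle of the nominal left cradle (60 mm to the left of sample_hinge, same height; the right one mirrors it): black V with two 45 degree flanks, 12 mm wide along y, 40 mm across the mouth. A barrel lowered d mm beside the V's middle touches a flank d mm above its home height, and the flank pushes it to the middle.
- left_lug (a point): Nominal bore in the left steel lug (83 mm to the left of sample_hinge, same height; the right one mirrors it): 6 mm thick, 80 to 86 mm from the middle, top 12 mm above the axis, bore 8.2 mm. The barrel has 4 mm play between the lugs. Pins let out with the barrel more than about 1 mm from home jam on the lugs' faces.
- standing_tube: 50 ml tube with orange cap standing on the bench, 35 mm diameter, 115 mm high, origin under its centre. Leave it alone.
- white_bottle: White wide-mouth bottle, 78 mm diameter, 103 mm high, origin under its centre. Leave it alone.
- yellow_cap_tub: White tub with yellow lid, 68 mm diameter, 74 mm high, origin under its centre. Leave it alone.

How it is judged (in metres and radians):
On the way:
1. with both pins drawn, the lid is lifted clear of the empty heater (z of amber_lid_barrel in the frame of empty_heater above 0.105 m and value of joint each of left_pin, right_pin above 0.008 m), for 0.2 s.
At the end, for the whole second after the job is handed in: The lid rests closed (tilt under 0.08 rad) on the sample heater, its barrel home in the cradles (axis 82.5 mm up, within 2 mm; in line within 0.08 rad), both pins sprung out into the lugs (each under 3 mm from fully out), at rest (value of joint each of left_pin, right_pin below 0.003 m and z of amber_lid_barrel in the frame of sample_heater between 0.0805 and 0.0845 m and x of amber_lid_barrel in the frame of sample_heater between 0.04 and 0.064 m and y of amber_lid_barrel in the frame of sample_heater between -0.006 and 0.006 m and angle between amber_lid's own z axis and vertical below 0.08 rad and angle between the x axis of amber_lid and the x axis of sample_heater, either way round below 0.08 rad and linear speed of amber_lid below 0.01 m/s); the robot touches nothing.
It fails at once if lid and empty heater press or pull on each other with more than 45 N (contact force between amber_lid and empty_heater above 45 N).
It fails at once if lid and sample heater press or pull on each other with more than 45 N (contact force between amber_lid and sample_heater above 45 N).
It fails at once if the standing tube is shifted by more than 30 mm or tipped (distance of standing_tube from where it was at the start of the episode above 0.03 m or angle between standing_tube's own z axis and vertical above 0.3 rad).
It fails at once if the white bottle is shifted by more than 30 mm or tipped (distance of white_bottle from where it was at the start of the episode above 0.03 m or angle between white_bottle's own z axis and vertical above 0.3 rad).
It fails at once if the yellow cap tub is shifted by more than 30 mm or tipped (distance of yellow_cap_tub from where it was at the start of the episode above 0.03 m or angle between yellow_cap_tub's own z axis and vertical above 0.3 rad).
It also fails if it takes over 58 s, if anything falls off the work surface, if the arm or the gripper's body presses on something with over 40 N, if the wrist force passes 120 N, or if a joint passes its speed limit or range.

## Robot

A 7-joint arm with a two-finger parallel gripper is mounted at the origin on a cart in front of the work surface, level with it; the furniture and walls round the work are solid. World frame = base frame: x ahead of the robot, y to its left, z up, the work surface at z = 0. Lengths are in mm, angles in rad, forces in N, time in s.
With the tool pointing down it reaches from about 400 to 875 mm from the base axis. Payload 4.4 kg.
Tool frame: the origin (TCP) lies midway between the tips of the shut fingers; the grasp point (between the pads) lies ctrl.grip_depth behind it (ctrl.grip_depth is the distance from the TCP to the grasp point, in mm); z points along the fingers, y is the line along which they close (so a half turn about z gives the same grasp; the last joint's range is limited). The gripper opens to 85 mm and grips with 20 to 120 N. Pads are 22 mm wide; open, the fingers measure 114 mm over their backs; the gripper's body (76 mm by 85 mm) begins 54 mm behind the grasp point. The pads swing forward as they close: fully open they stand 13 mm farther back than shut.
Start: joints at [-1.404, 0.628, 0.038, 1.517, -0.027, 0.996, -0.02], TCP at [149.931, 632.486, 231.313] pointing down, gripper open.
Joint ranges: [-3.06, 3.06], [-0.37, 2.12], [-1.25, 1.32], [0.18, 2.47], [-1.1, 4.24], [0.23, 1.98], [-2.94, 2.94]. Speed limits (rad/s): [2.57, 2.57, 3.14, 3.14, 3.14, 3.14, 3.14].

## Interface

Orientations are given as [roll, pitch, yaw] about the fixed x, y, z axes, in that order (R = Rz(yaw) Ry(pitch) Rx(roll)).
In Python, from cell import ctrl gives the robot as it stands.
- The arm moves only by the tool carry_out, never from a script. Its argument "deltas" is one flat list of numbers, 7 for each row, row after row: the turn, a rotation vector about the tool's x, y, z in degrees, then the shift along the tool's x, y, z in m, then the closure, from -1 (fully open) to 1 (shut). In form: [wx, wy, wz, dx, dy, dz, claw, wx, wy, wz, dx, dy, dz, claw, ...]. A call has 1 to 12 rows; each row shifts and turns the commanded pose from where the row before left it, along the tool's axes as they then stand; what a row does not reach is not made up. A row lasts 1/8 s, in which the tool goes at most 62.5 mm and 10.7 degrees, less where a joint would pass 70% of its speed; a pose out of reach is approached as far as the arm can. A call with a gripper value outside its range is refused whole. The fingers move at their own pace and stop on an object; the grip force is fixed at half the most. Time passes only in rows, so rows that do not move let the fingers close. It gives the time, the measured TCP pose, the force, the opening and the grip force at its end, in the units of the state.
- ctrl.read_state(): the state, without advancing time (a new reading comes with each control period).
- ctrl.get_image(name): name is "scene" or "side" or "wrist"; returns the picture (420x560x3 uint8, red, green, blue); there is no depth.
- ctrl.calibration(name): a dict with "mtx" (3x3 intrinsics, pixels), "R" (3x3) and "t" (3): a world point X has camera coordinates R X + t. Camera axes: x right, y down, z forward; pixel columns grow to the right and rows downward; lengths in mm; the calibration is good to about 2 mm. The wrist camera is an equidistant fisheye: a pixel r from the principal point sees the ray r / f radians off the axis. A picture is of the moment at which its call begins: read the wrist's pose just before it. calibration takes no time and is no camera call; for the wrist camera it gives the pose at the moment of the call.
- ctrl.finish_job(): hands the job in; it is judged then, once.
The state is a dict: "clock": time; "qpos": joint angles; "qd": joint speeds; "tau": joint torques, N m; "eef_pos": TCP position; "tool_rot": TCP orientation; "force": force on the tool from outside, world axes, zero at the start; "torque": the same for the moment, N m; "width": finger opening in mm; "gripper_force": force on a finger pad.
Only numpy, scipy, OpenCV 4.12 (cv2) and the standard library are available. Lean on these libraries where they do the work, as an engineer would, in place of code of your own. Each camera call takes 0.05 s, during which the arm holds its last target. There are 200 camera calls.

## Working session

There is one attempt and no reset: what is moved stays moved. The work goes in short steps, Python scripts to look and compute and a tool call to move; the robot and the scene stay as the last step left them, time stands still between calls to the robot, and variables do not carry over. Pictures are saved under pics/ and viewed, at most 12 in all, crops included, and the job is handed in when it is done.

Besides the shell and the picture viewer there is one more tool, called after "Call:" by a JSON object that holds its "name" and its "arguments". carry_out: Moves the arm, as the interface text tells. Its arguments: {"type":"object","properties":{"deltas":{"type":"array"}},"required":["deltas"]}

```bash
mkdir -p pics; ls; python3 - <<'E'
from cell import ctrl
import cv2,numpy as np
s=ctrl.read_state();print({k:np.round(v,3).tolist() for k,v in s.items()},ctrl.grip_depth)
for n in("scene","side","wrist"):
    c=ctrl.calibration(n);print(n,{k:np.round(v,3).tolist() for k,v in c.items()})
    cv2.imwrite(f"pics/{n}0.png",ctrl.get_image(n)[:,:,::-1])
a=np.hstack([cv2.imread("pics/scene0.png"),cv2.imread("pics/side0.png")])
E
```

```text
pics
{'clock': 0.0, 'qpos': [-1.404, 0.629, 0.038, 1.518, -0.027, 0.996, -0.02], 'qd': [-0.002, 0.0, 0.001, 0.001, 0.001, -0.0, -0.0], 'tau': [0.001, -56.34, 1.226, -19.344, 0.011, 0.01, 0.0], 'eef_pos': [149.813, 631.845, 230.387], 'tool_rot': [-3.14, 0.0, 2.909], 'force': [-0.162, 0.081, -0.656], 'torque': [0.044, 0.022, 0.027], 'gripper_force': 0.0, 'width': 85.515} 18.700000000000003
scene {'mtx': [[471.447, 0.0, 280.74], [0.0, 471.447, 205.772], [0.0, 0.0, 1.0]], 'R': [[-0.86, -0.511, 0.003], [-0.289, 0.482, -0.827], [0.421, -0.712, -0.562]], 't': [592.975, 146.198, 1263.369]}
side {'mtx': [[384.849, 0.0, 285.211], [0.0, 384.849, 206.429], [0.0, 0.0, 1.0]], 'R': [[-1.0, 0.016, -0.003], [0.01, 0.454, -0.891], [-0.012, -0.891, -0.454]], 't': [559.246, -19.193, 1052.001]}
wrist {'mtx': [[325.192, 0.0, 285.366], [0.0, 325.192, 208.556], [0.0, 0.0, 1.0]], 'R': [[0.231, 0.973, -0.002], [0.927, -0.219, 0.304], [0.296, -0.072, -0.953]], 't': [-648.713, -40.077, 379.272]}
```

View pics/scene0.png

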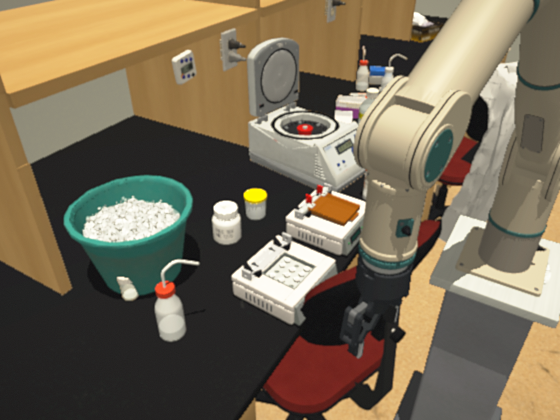

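View pics/side0.png

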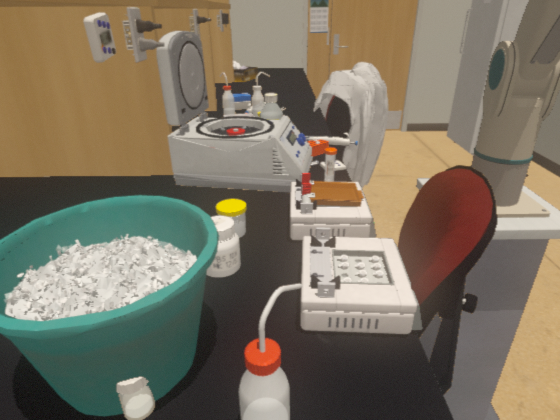

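View pics/wrist0.png

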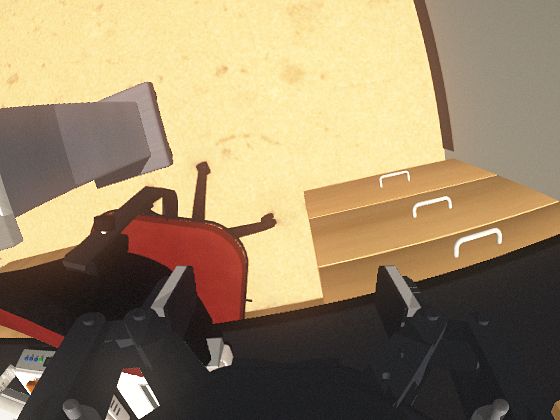

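The scene view shows the amber-lid heater near (325,218), the tubed heater near (285,275), the bottle at (227,222) and the tub at (255,203). The side view has the red tabs near (306,185), the amber lid at (335,193), the sample heater at (355,280) and an orange-capped tube at (330,160).

```bash
cat > h.py <<'E'
from cell import ctrl
import cv2,numpy as np
def ray(n,p,c=None):
    c=c or ctrl.calibration(n); K,R,t=(np.array(c[k],float) for k in("mtx","R","t"))
    v=np.linalg.inv(K)@[p[0],p[1],1.]
    if n=="wrist":
        r=np.hypot(v[0],v[1]); v=np.array([v[0]/r*np.sin(r),v[1]/r*np.sin(r),np.cos(r)])
    d=R.T@v; return -R.T@t,d/np.linalg.norm(d)
def plane(n,p,z,c=None):
    o,d=ray(n,p,c); return o+d*(z-o[2])/d[2]
def tri(rays):
    A=sum(np.eye(3)-np.outer(d,d) for o,d in rays);b=sum((np.eye(3)-np.outer(d,d))@o for o,d in rays)
    X=np.linalg.solve(A,b); return X,[float(np.linalg.norm(np.cross(X-o,d))) for o,d in rays]
def proj(n,X):
    c=ctrl.calibration(n);v=np.array(c["R"])@X+c["t"];p=np.array(c["mtx"])@v;return p[:2]/p[2]
def blobs(im,lo,hi,amin=8):
    h=cv2.cvtColor(im,cv2.COLOR_BGR2HSV);m=cv2.inRange(h,lo,hi)
    if lo[0]==0 : m|=cv2.inRange(h,(174,lo[1],lo[2]),(180,255,255))
    n,l,s,c=cv2.connectedComponentsWithStats(m);return [(s[i].tolist(),c[i].round(1).tolist()) for i in range(1,n) if s[i][4]>=amin]
E
python3 - <<'E'
from h import *
for n,b in(("scene",(225,150,170,180)),("side",(255,120,170,220))):
    im=cv2.imread(f"pics/{n}0.png");x,y,w,h=b
    print(n)
    for q in blobs(im,(0,150,90),(8,255,255)):
        if x<q[1][0]<x+w and y<q[1][1]<y+h: print(q)
    cv2.imwrite(f"pics/{n}c.png",cv2.resize(im[y:y+h,x:x+w],None,fx=2.35 if n=="side" else 3.3,fy=2.35 if n=="side" else 3.3,interpolation=cv2.INTER_CUBIC))
a=cv2.imread("pics/scenec.png")[:517];b=cv2.imread("pics/sidec.png")[:517]
c=np.zeros((600,a.shape[1]+b.shape[1],3),np.uint8)
c[:a.shape[0],:a.shape[1]]=a;c[:b.shape[0],a.shape[1]:]=b
print(c.shape);cv2.imwrite("pics/both.png",cv2.resize(c,(800,int(600*800/c.shape[1]))))
cv2.imwrite("pics/scc.png",cv2.resize(cv2.imread("pics/scene0.png")[175:325,225:375],None,fx=4,fy=4,interpolation=cv2.INTER_CUBIC))
cv2.imwrite("pics/sic.png",cv2.resize(cv2.imread("pics/side0.png")[140:340,270:420],None,fx=3,fy=3,interpolation=cv2.INTER_CUBIC))
E
```

```text
scene
([317, 185, 6, 8, 39], [319.0, 188.5])
([305, 193, 7, 10, 44], [308.0, 197.4])
([312, 267, 44, 28, 396], [335.6, 280.0])
side
([312, 141, 17, 15, 151], [319.1, 148.7])
([302, 173, 9, 21, 152], [306.0, 182.9])
(600, 961, 3)
```

View pics/scc.png

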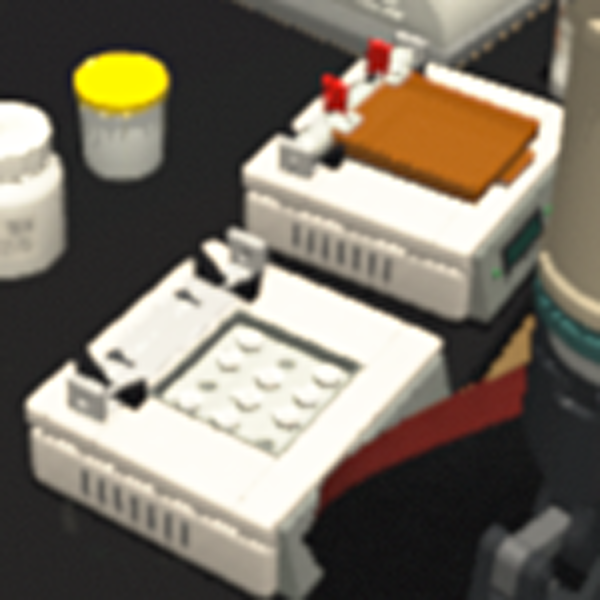

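View pics/sic.png

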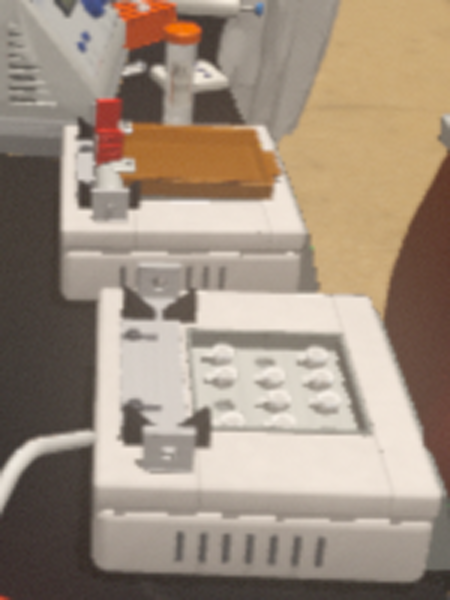

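The scene crop shows the tabs (319,188), (308,197) and the sample heater's lugs at about (287,238) and (247,274). The side crop shows the lid heater in line behind, with the sample lugs at about (323,235) and (326,290), and the standing tube beyond the empty heater.

```bash
python3 - <<'E'
from h import *
for p in((319,188.5),(308,197.4)): print("tab",plane("scene",p,105.5).round(1))
print("tabside",plane("side",(306,182.9),105.5).round(1))
pts={"farlug":((225+248/4,175+250/4),(270+157/3,140+283/3)),"nearlug":((225+88/4,175+398/4),(270+168/3,140+452/3))}
for k,(a,b) in pts.items():
    X,e=tri([ray("scene",a),ray("side",b)]);print(k,X.round(1),np.round(e,1))
# deck corners sample heater z=70: scene crop
for n,L in(("scene",[(28,410),(280,525),(442,345),(200,245)]),):
    for p in L: print("deck",plane(n,(225+p[0]/4,175+p[1]/4),70).round(1))
for n,L in(("side",[(95,510),(438,515),(378,295),(105,293)]),):
    for p in L: print("deckside",plane(n,(270+p[0]/3,140+p[1]/3),70).round(1))
for p in[(248,190),(470,262),(570,110),(405,45)]: print("deckE",plane("scene",(225+p[0]/4,175+p[1]/4),70).round(1))
print("tub",plane("scene",(255,192),74).round(1),"bottle",plane("scene",(227,208),103).round(1),"tubecap",plane("side",(270+181/3,140+30/3),115).round(1))
E
```

```text
tab [512.8  82.  105.5]
tab [518.  139.9 105.5]
tabside [512.6 117.9 105.5]
farlug [492.8 300.4  78.5] [1.9 1.9]
nearlug [503.8 467.6  77.9] [1.3 1.3]
deck [534.2 485.5  70. ]
deck [363.1 489.3  70. ]
deck [351.  308.6  70. ]
deck [529.3 299.8  70. ]
deckside [542.8 503.   70. ]
deckside [376.2 509.7  70. ]
deckside [350.3 307.5  70. ]
deckside [525.5 301.4  70. ]
deckE [532.9 231.1  70. ]
deckE [370.3 225.3  70. ]
deckE [381.9  26.3  70. ]
deckE [523.9   7.6  70. ]
tub [688.8 152.   74. ] bottle [684.  296.4 103. ] tubecap [431.8 -88.  115. ]
```

Call:
{"name": "carry_out", "arguments": {"deltas": [0,0,0,-0.0495,-0.02,0,-1,0,0,0,-0.0495,-0.02,0,-1,0,0,0,-0.0495,-0.02,0,-1,0,0,0,-0.0495,-0.02,0,-1,0,0,0,-0.0495,-0.02,0,-1,0,0,0,-0.0495,-0.02,0,-1,0,0,0,-0.0495,-0.02,0,-1,0,0,0,-0.0495,-0.02,0,-1,0,0,-9.2,0,0,0,-1,0,0,0,0,0,0,-1,0,0,0,0,0,0,-1]}}

```text
clock: 1.52
eef_pos: [497.4, 386.2, 231.1]
tool_rot: [3.141, -0.001, 3.068]
force: [-0.1, 0.1, -0.3]
width: 85.0
gripper_force: 0.0
```

```bash
python3 - <<'E'
from h import *
import pickle
s=ctrl.read_state();c=ctrl.calibration("wrist");im=ctrl.get_image("wrist")[:,:,::-1]
print(s["clock"],s["eef_pos"],s["tool_rot"],s["force"],s["width"])
pickle.dump(c,open("c1.pkl","wb"));cv2.imwrite("pics/w1.png",im)
cv2.imwrite("pics/w1b.png",cv2.resize(im,(800,600),interpolation=cv2.INTER_CUBIC))
E
```

```text
1.525 [497.39955453 386.21215637 231.10021997] [ 3.14135675e+00 -9.38104319e-04  3.06834955e+00] [-0.10652113  0.07220985 -0.32219853] 85.00668944089408
```

View pics/w1b.png

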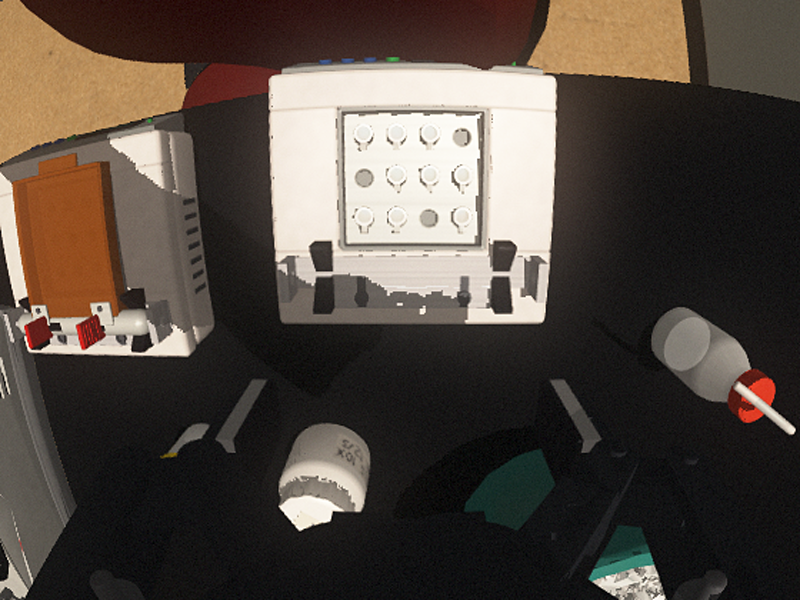

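The wrist view shows the sample heater's V gaps at (322,275) and (502,275) in the 800-px picture, with mouth edges at rows 241 and 313, lugs near columns 288 and 537, and three empty holes. The lid tabs are at the left, (37,333) and (90,332).

```bash
python3 - <<'E'
from h import *
import pickle
c=pickle.load(open("c1.pkl","rb"));P=lambda x,y,z:plane("wrist",(x*.7,y*.7),z,c).round(1)
L,R=P(322,274.5,69),P(502,274.5,69);print("V",L,R,(L+R)/2,np.arctan2(R[0]-L[0],R[1]-L[1]))
for x in(321,503): print("mouth",P(x,241,88.4),P(x,313,88.4),(P(x,241,88.4)+P(x,313,88.4))/2)
for p in[(290,257),(532,257),(278,256),(545,256)]: print("lugtop",P(*p,94.5))
for p in[(280,322),(545,322),(270,85),(556,85)]: print("deck",P(*p,70))
for p in[(37,318),(90,318),(37,333),(90,332)]: print("tab",P(*p,110))
# gray profile through cradles
im=cv2.imread("pics/w1.png",0)
for u in(224,227,350,353): print(u,im[165:225,u].tolist())
E
```

```text
V [495.9 327.1  69. ] [504.9 450.1  69. ] [500.4 388.6  69. ] 0.07304056530311932
mouth [469.4 333.2  88.4] [517.  327.2  88.4] [493.2 330.2  88.4]
mouth [477.7 447.5  88.4] [525.8 446.7  88.4] [501.75 447.1   88.4 ]
lugtop [476.6 313.4  94.5]
lugtop [487.7 464.8  94.5]
lugtop [475.3 305.6  94.5]
lugtop [487.5 473.5  94.5]
deck [528. 292.  70.]
deck [542.  481.4  70. ]
deck [364.  305.1  70. ]
deck [377.1 492.6  70. ]
tab [499.2  96.5 110. ]
tab [502.4 155.9 110. ]
tab [511.5  91.1 110. ]
tab [513. 152. 110.]
224 [235, 236, 238, 177, 48, 55, 57, 60, 71, 68, 56, 54, 59, 54, 59, 56, 57, 58, 59, 49, 52, 54, 51, 49, 39, 178, 209, 213, 152, 62, 47, 45, 44, 41, 38, 41, 36, 39, 37, 38, 39, 39, 38, 37, 42, 35, 34, 33, 37, 32, 34, 34, 31, 21, 45, 109, 100, 103, 103, 104]
227 [234, 235, 236, 172, 50, 57, 58, 60, 67, 62, 60, 62, 61, 60, 52, 56, 54, 56, 52, 53, 56, 52, 52, 50, 41, 185, 209, 216, 151, 65, 41, 45, 45, 44, 42, 35, 37, 44, 39, 37, 36, 39, 36, 37, 41, 35, 40, 37, 34, 30, 33, 29, 34, 32, 43, 110, 105, 100, 102, 107]
350 [239, 240, 240, 131, 59, 62, 63, 73, 100, 78, 68, 62, 63, 64, 64, 62, 66, 63, 61, 61, 64, 67, 61, 58, 70, 193, 219, 228, 143, 62, 51, 61, 56, 54, 53, 57, 53, 56, 55, 56, 54, 53, 55, 45, 54, 49, 49, 52, 51, 49, 44, 50, 56, 47, 99, 244, 234, 232, 229, 234]
353 [236, 239, 240, 129, 54, 64, 68, 69, 88, 84, 67, 67, 60, 63, 66, 63, 65, 60, 61, 64, 65, 62, 61, 53, 71, 188, 221, 225, 146, 62, 55, 57, 57, 57, 57, 57, 58, 55, 52, 51, 54, 52, 55, 46, 47, 54, 51, 50, 52, 47, 52, 47, 54, 49, 105, 246, 234, 232, 233, 232]
```

Call:
{"name": "carry_out", "arguments": {"deltas": [0,0,0,-0.0,-0.05,0,-1,0,0,0,0.0,-0.055,0,-1,0,0,0,0.0,-0.055,0,-1,0,0,0,0.0,-0.055,0,-1,0,0,0,0,-0.055,0,-1,0,0,0,0,0,0,-1,0,0,0,0,0,0,-1]}}

```text
clock: 2.45
eef_pos: [478.9, 117.3, 231.6]
tool_rot: [3.141, 0.001, 3.07]
force: [0.3, 0.4, 0.8]
width: 85.5
gripper_force: 0.0
```

```bash
python3 - <<'E'
from h import *
import pickle
s=ctrl.read_state();c=ctrl.calibration("wrist");im=ctrl.get_image("wrist")[:,:,::-1]
print(s["clock"],s["eef_pos"],s["tool_rot"],s["force"],s["width"])
pickle.dump(c,open("c2.pkl","wb"));cv2.imwrite("pics/w2.png",im)
for q in blobs(im.copy(),(0,150,90),(6,255,255),40): print(q)
cv2.imwrite("pics/w2b.png",cv2.resize(im,(800,600),interpolation=cv2.INTER_CUBIC))
E
```

```text
2.45 [478.90285827 117.3007573  231.60420691] [3.14056757e+00 6.22430892e-04 3.06953283e+00] [0.27777821 0.35240549 0.8497698 ] 85.46109287912026
([235, 29, 166, 42, 4013], [302.1, 52.4])
([70, 160, 7, 20, 44], [73.3, 169.1])
([0, 199, 5, 18, 50], [1.3, 206.8])
([318, 221, 8, 29, 179], [321.5, 234.5])
([249, 223, 9, 29, 153], [252.1, 237.2])
```

View pics/w2b.png

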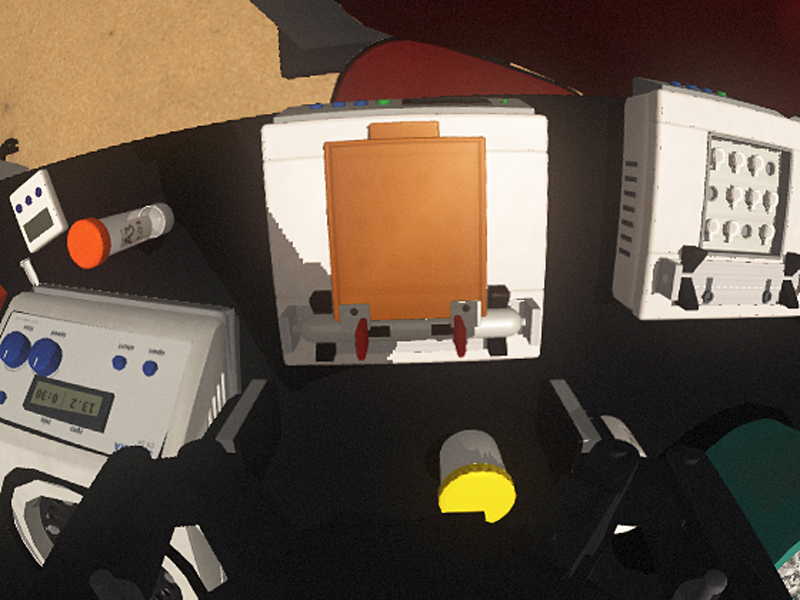

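Wrist view 2 shows the two red tabs at (361,339) and (460,337) in the 800-px picture, with the barrel along row ~325 and lugs at columns 293 and 532. The tub is behind at (478,490), clear of the gripper path, and the standing tube is off to the left.

```bash
python3 - <<'E'
from h import *
import pickle
c1,c2=(pickle.load(open(f"c{i}.pkl","rb")) for i in(1,2))
w1=cv2.imread("pics/w1.png")
B=[q for q in blobs(w1,(0,150,60),(8,255,255),15) if q[1][1]>200 and q[1][0]<100];print(B)
B=sorted(B,key=lambda q:q[1][0])
w=[(252.5,237.2),(322,234.5)];s=[(319,188.5),(308,197.4)];T=[]
for i in range(2):
    X,e=tri([ray("wrist",w[i],c2),ray("scene",s[i])]);print("w2+scene",X.round(1),np.round(e,1))
    if len(B)==2:
        X,e=tri([ray("wrist",w[i],c2),ray("wrist",B[i][1],c1)]);print("w1+w2",X.round(1),np.round(e,1))
    T.append(plane("wrist",w[i],105.5,c2));print(T[-1].round(1))
P=lambda x,y,z:plane("wrist",(x*.7,y*.7),z,c2).round(1)
print("top rear",P(358,360,118.5),P(463,357,118.5)," barrel ends",P(298,326,92),P(523,321,92))
for p in[(265,125),(547,120),(284,363),(541,357)]: print("deck",P(*p,70))
for p in[(690,272),(774,272)]: print("Vs",P(*p,69))
E
```

```text
[([53, 220, 21, 25, 294], [62.4, 232.0]), ([17, 222, 20, 22, 275], [25.9, 232.2])]
w2+scene [511.2  85.4 107.8] [0.1 0.1]
w1+w2 [512.5  84.9 104.1] [0. 0.]
[512.   85.1 105.5]
w2+scene [513.2 147.1 110.4] [1.3 1.3]
w1+w2 [514.  147.3 105.5] [0.1 0.1]
[513.9 147.3 105.5]
top rear [520.4  83.7 118.5] [523.1 147.4 118.5]  barrel ends [505.8  42.3  92. ] [513.1 190.9  92. ]
deck [372.4  30.4  70. ]
deck [382.6 215.9  70. ]
deck [542.5  20.5  70. ]
deck [551.6 210.8  70. ]
Vs [493.7 334.8  69. ]
Vs [498.3 431.7  69. ]
```

Call:
{"name": "carry_out", "arguments": {"deltas": [0,0,0,-0.034,0.0014,0,-1,0,0,-1.35,0,0,0,-1,0,0,0,0,0,0.045,-1,0,0,0,0,0,0.045,-1,0,0,0,0,0,0.026,-1,0,0,0,0,0,0.012,-1,0,0,0,0,0,0.0086,-1,0,0,0,0,0,0,-1,0,0,0,0,0,0,-1]}}

```text
clock: 3.62
eef_pos: [513.5, 115.3, 95.5]
tool_rot: [3.141, 0.002, 3.093]
force: [0.0, -1.3, -0.1]
width: 85.7
gripper_force: 0.0
```

```bash
python3 - <<'E'
from h import *
im=[]
for n,(x,y) in(("side",(255,120)),("scene",(260,130))):
    im.append(cv2.resize(ctrl.get_image(n)[y:y+130,x:x+130,::-1],None,fx=3,fy=3,interpolation=cv2.INTER_CUBIC))
cv2.imwrite("pics/g.png",np.hstack(im));s=ctrl.read_state();print(s["eef_pos"],s["tool_rot"],s["force"])
E
```

```text
[513.43680556 115.21048918  95.5069982 ] [3.14107224e+00 1.52509021e-03 3.09280936e+00] [-0.0679162   0.00985706 -0.7155936 ]
```

View pics/g.png

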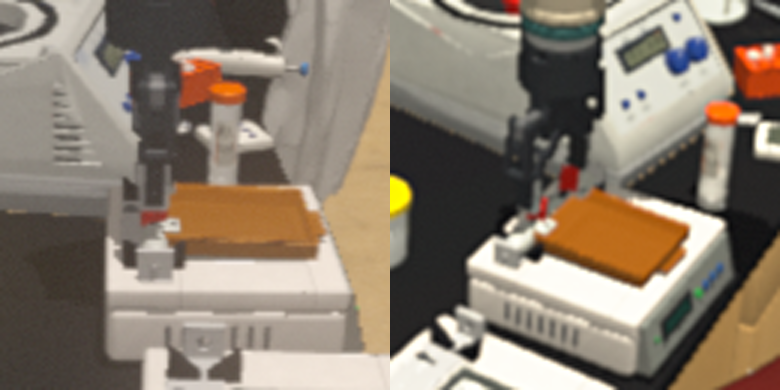

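The fingers stand straddling the red tabs: about (155,215) in the left crop and (545,195) in the right one. Now I pinch.

Call:
{"name": "carry_out", "arguments": {"deltas": [0,0,0,0,0.0009,0,-0.5,0,0,0,0,0,0,-0.3,0,0,0,0,0,0,-0.1,0,0,0,0,0,0,0.0,0,0,0,0,0,0,0.04,0,0,0,0,0,0,0.04,0,0,0,0,0,0,0.04]}}

```text
clock: 4.6
eef_pos: [513.8, 116.5, 96.1]
tool_rot: [3.141, 0.002, 3.094]
force: [-0.5, -0.7, 10.0]
width: 41.6
gripper_force: 17.2
```

Call:
{"name": "carry_out", "arguments": {"deltas": [0,0,0,0,0,-0.001,0.08,0,0,0,0,0,0,0.08,0,0,0,0,0,0,0.08]}}

```text
clock: 4.97
eef_pos: [513.8, 116.5, 96.6]
tool_rot: [3.141, 0.002, 3.094]
force: [-2.0, 0.3, 8.3]
width: 40.0
gripper_force: 41.7
```

Call:
{"name": "carry_out", "arguments": {"deltas": [0,0,0,0,0,-0.0015,0.065,0,0,0,0,0,-0.0015,0.065,0,0,0,0,0,-0.002,0.065,0,0,0,0,0,0,0.065]}}

```text
clock: 5.48
eef_pos: [512.4, 115.8, 100.5]
tool_rot: [-3.141, -0.001, 3.093]
force: [0.7, -0.7, -3.6]
width: 40.1
gripper_force: 39.0
```

Call:
{"name": "carry_out", "arguments": {"deltas": [0,0,0,0,0,-0.006,0.065,0,0,0,0,0,-0.012,0.065,0,0,0,0,0,-0.02,0.065,0,0,0,0,0,-0.025,0.065,0,0,0,0,0,-0.012,0.065,0,0,0,0,0,0,0.065,0,0,0,0,0,0,0.065,0,0,0,0,0,0,0.065]}}

```text
clock: 6.48
eef_pos: [512.3, 115.8, 174.8]
tool_rot: [-3.141, -0.002, 3.093]
force: [0.2, -1.3, -3.2]
width: 40.0
gripper_force: 39.0
```

```bash
python3 - <<'E'
from h import *
im=[]
for n,(x,y) in(("side",(255,90)),("scene",(260,110))):
    im.append(cv2.resize(ctrl.get_image(n)[y:y+140,x:x+130,::-1],None,fx=3,fy=3,interpolation=cv2.INTER_CUBIC))
cv2.imwrite("pics/l.png",np.hstack(im));s=ctrl.read_state();print(s["eef_pos"],s["tool_rot"],s["force"],s["torque"])
E
```

```text
[512.48681366 115.89096158 175.00480332] [-3.14119027e+00 -1.36243007e-03  3.09289578e+00] [ 0.46292901 -0.44726131 -4.34111341] [ 0.02319739 -0.00800088  0.02392462]
```

View pics/l.png

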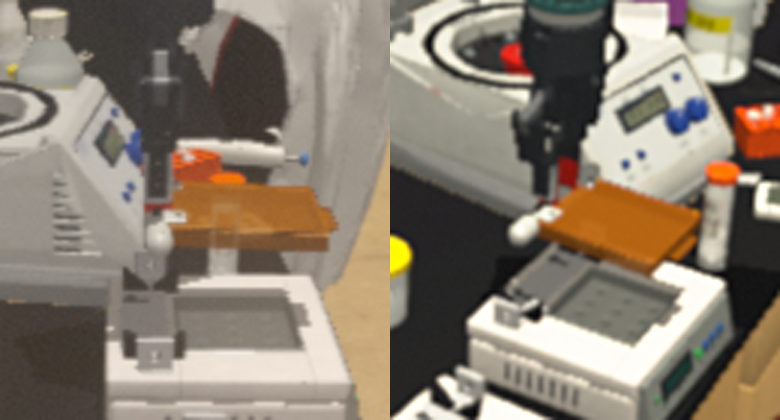

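The lid hangs level from the gripper, clear of the empty heater: barrel end at (158,235) left crop and (525,230) right crop.

Call:
{"name": "carry_out", "arguments": {"deltas": [0,0,0,0.0026,0.01,0,0.065,0,0,0,0.0026,0.02,0,0.065,0,0,0,0.0026,0.03,0,0.065,0,0,0,0.0026,0.035,0,0.065,0,0,0,0.0026,0.04,0,0.065,0,0,0,0.0026,0.04,0,0.065,0,0,0,0.0026,0.035,0,0.065,0,0,0,0.0026,0.03,0,0.065,0,0,0,0.0026,0.02,0,0.065,0,0,1.35,0.0022,0.0117,0,0.065,0,0,0,0,0,0.02,0.065,0,0,0,0,0,0.015,0.065]}}

```text
clock: 8.07
eef_pos: [500.5, 387.5, 139.9]
tool_rot: [-3.14, -0.0, 3.068]
force: [1.1, -0.9, -3.3]
width: 40.0
gripper_force: 39.0
```

Call:
{"name": "carry_out", "arguments": {"deltas": [0,0,0,0,0,0,0.065,0,0,0,0,0,0,0.065]}}

```text
clock: 8.32
eef_pos: [501.1, 388.3, 141.1]
tool_rot: [3.141, 0.001, 3.068]
force: [0.0, 0.6, -3.3]
width: 40.3
gripper_force: 39.1
```

```bash
python3 - <<'E'
from h import *
import pickle
s=ctrl.read_state();c=ctrl.calibration("wrist");im=ctrl.get_image("wrist")[:,:,::-1];cv2.imwrite("pics/w3.png",im);pickle.dump(c,open("c3.pkl","wb"))
print(s["eef_pos"],s["tool_rot"],s["force"],s["torque"],s["clock"])
a=cv2.resize(im[120:300,130:430],None,fx=2.66,fy=2.66,interpolation=cv2.INTER_CUBIC)
si=cv2.imwrite("pics/s3.png",ctrl.get_image("side")[:,:,::-1]);b=cv2.imread("pics/s3.png")[150:340,260:440]
cv2.imwrite("pics/w3b.png",np.vstack([a[:,:798]]))
E
```

```text
[501.0923755  388.31925559 141.11001949] [3.14135384e+00 5.45972723e-04 3.06835991e+00] [ 0.02153711  0.57437531 -3.30243519] [ 0.04012658 -0.05404189 -0.01555554] 8.325
```

View pics/w3b.png

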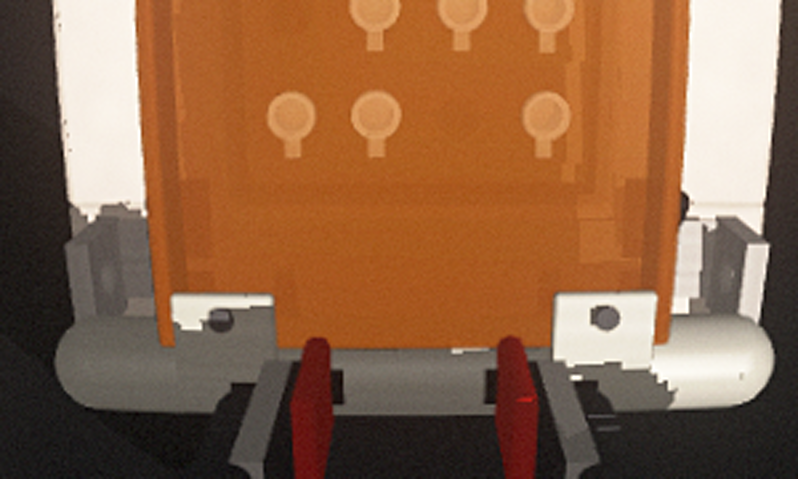

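Wrist view 3 shows the lid level over the tubes, both pins drawn (barrel ends round at (57,362) and (773,362) of the crop), and the lugs' top front edges at (67–92,245) and (745–767,243).

```bash
python3 - <<'E'
from h import *
import pickle
c=pickle.load(open("c3.pkl","rb"));P=lambda x,y,z:plane("wrist",(130+x/2.66,120+y/2.66),z,c).round(1)
for p in[(67,245),(92,245),(745,243),(767,243)]: print("lug",P(*p,94.5))
a=.073;u=np.array([np.cos(a),-np.sin(a)]);v=np.array([np.sin(a),np.cos(a)])
li,ri=P(92,245,94.5)[:2],P(745,243,94.5)[:2];print("along y lug mid",(li+ri)/2@v,(ri-li)@v)
lo,ro=P(67,245,94.5)[:2],P(767,243,94.5)[:2];print("outer",(lo+ro)/2@v,(ro-lo)@v)
for z in(122,127,132):
    A,B=P(57,362,z)[:2],P(773,362,z)[:2];print("barrel",z,A,B,(A+B)/2@v,(B-A)@v,np.arctan2((B-A)[0],(B-A)[1]),"x@tcp",(A+B)/2@u, np.array([501.1,388.3])@u, np.array([501.1,388.3])@v)
print("V mid",np.array([500,388.5])@u,np.array([500,388.5])@v)
print("top/bottom tangents",[P(415,y,127).round(1) for y in(350,414)])
E
```

```text
lug [480.3 305.2  94.5]
lug [480.7 311.9  94.5]
lug [491.8 468.9  94.5]
lug [492.2 474.8  94.5]
along y lug mid 424.8249728758227 157.3914397491152
outer 424.42603820260274 170.01623010042906
barrel 122 [498.6 309.6] [510.2 466.6] 423.8548720418953 157.42790733966856 0.07375134116537635 x@tcp 474.750479142832 471.44468105254606 423.81365328085303
barrel 127 [496.3 312.2] [507.5 464.4] 423.8720014257384 152.61151718858648 0.07345498716086957 x@tcp 472.24255039898594 471.44468105254606 423.81365328085303
barrel 132 [494.  314.8] [504.8 462.1] 423.8392639754291 147.6953933691994 0.07318879396945806 x@tcp 469.7382684141952 471.44468105254606 423.81365328085303
V mid 470.3330236649698 423.9328919182456
top/bottom tangents [array([497.5, 388.5, 127. ]), array([512.1, 387.5, 127. ])]
```

Call:
{"name": "carry_out", "arguments": {"deltas": [0,0,0,0.0015,0.0007,0.008,0.065,0,0,0,0,0,0.012,0.065,0,0,0,0,0,0.01,0.065,0,0,0,0,0,0.005,0.065,0,0,0,0,0,0,0.065,0,0,0,0,0,0,0.065]}}

```text
clock: 9.18
eef_pos: [499.3, 389.6, 105.9]
tool_rot: [3.141, 0.0, 3.069]
force: [-0.3, 0.2, -3.6]
width: 40.4
gripper_force: 39.0
```

Call:
{"name": "carry_out", "arguments": {"deltas": [0,0,0,0,0,0.002,0.065,0,0,0,0,0,0,0.065,0,0,0,0,0,0,0.065]}}

```text
clock: 9.55
eef_pos: [499.1, 389.4, 103.8]
tool_rot: [3.141, 0.0, 3.069]
force: [0.8, 0.5, -3.5]
width: 40.2
gripper_force: 39.0
```

Call:
{"name": "carry_out", "arguments": {"deltas": [0,0,0,0,0,0.002,0.065,0,0,0,0,0,0,0.065,0,0,0,0,0,0,0.065]}}

```text
clock: 9.93
eef_pos: [499.1, 389.4, 101.7]
tool_rot: [-3.142, -0.0, 3.069]
force: [-0.5, 0.9, -3.6]
width: 40.2
gripper_force: 39.0
```

Call:
{"name": "carry_out", "arguments": {"deltas": [0,0,0,0,0,0.0015,0.065,0,0,0,0,0,0,0.065,0,0,0,0,0,0,0.065]}}

```text
clock: 10.3
eef_pos: [499.1, 389.4, 100.2]
tool_rot: [3.142, -0.0, 3.069]
force: [0.5, -0.9, -3.5]
width: 39.8
gripper_force: 39.0
```

Call:
{"name": "carry_out", "arguments": {"deltas": [0,0,0,0,0,0.001,0.065,0,0,0,0,0,0,0.065,0,0,0,0,0,0,0.065]}}

```text
clock: 10.68
eef_pos: [499.1, 389.4, 99.2]
tool_rot: [3.142, 0.0, 3.069]
force: [0.5, -0.1, -2.7]
width: 39.9
gripper_force: 39.0
```

Call:
{"name": "carry_out", "arguments": {"deltas": [0,0,0,0,0,0.001,0.065,0,0,0,0,0,0,0.065,0,0,0,0,0,0,0.065]}}

```text
clock: 11.05
eef_pos: [499.1, 389.4, 98.2]
tool_rot: [3.142, -0.0, 3.069]
force: [0.0, 0.1, -3.1]
width: 40.3
gripper_force: 39.0
```

Call:
{"name": "carry_out", "arguments": {"deltas": [0,0,0,0,0,0.0007,0.065,0,0,0,0,0,0,0.065,0,0,0,0,0,0,0.065]}}

```text
clock: 11.42
eef_pos: [499.1, 389.4, 97.5]
tool_rot: [3.142, -0.0, 3.069]
force: [-0.2, -0.4, -4.3]
width: 40.0
gripper_force: 39.0
```

Call:
{"name": "carry_out", "arguments": {"deltas": [0,0,0,0,0,0.0007,0.065,0,0,0,0,0,0,0.065,0,0,0,0,0,0,0.065]}}

```text
clock: 11.8
eef_pos: [499.1, 389.5, 97.0]
tool_rot: [3.141, 0.0, 3.069]
force: [-0.3, -0.2, -1.6]
width: 39.7
gripper_force: 39.6
```

Call:
{"name": "carry_out", "arguments": {"deltas": [0,0,0,0,0,0.0005,0.065,0,0,0,0,0,0,0.065,0,0,0,0,0,0,0.065]}}

```text
clock: 12.18
eef_pos: [499.2, 389.5, 96.8]
tool_rot: [3.141, 0.0, 3.069]
force: [-1.7, -0.9, 6.1]
width: 39.7
gripper_force: 41.1
```

Call:
{"name": "carry_out", "arguments": {"deltas": [0,0,0,0,0,0.0005,0.065,0,0,0,0,0,0,0.065,0,0,0,0,0,0,0.065]}}

```text
clock: 12.55
eef_pos: [499.2, 389.5, 96.8]
tool_rot: [3.141, 0.0, 3.069]
force: [-1.7, -1.5, 8.3]
width: 39.8
gripper_force: 41.6
```

Call:
{"name": "carry_out", "arguments": {"deltas": [0,0,0,0.0008,0,0,0.065,0,0,0,0,0,0,0.065]}}

```text
clock: 12.8
eef_pos: [499.1, 389.5, 96.7]
tool_rot: [3.141, 0.001, 3.069]
force: [-0.8, -1.3, 7.0]
width: 39.8
gripper_force: 41.3
```

Call:
{"name": "carry_out", "arguments": {"deltas": [0,0,0,-0.0016,0,0,0.065,0,0,0,0,0,0,0.065]}}

```text
clock: 13.05
eef_pos: [499.2, 389.5, 96.7]
tool_rot: [3.141, -0.001, 3.069]
force: [-4.6, -1.0, 8.7]
width: 40.2
gripper_force: 41.8
```

Call:
{"name": "carry_out", "arguments": {"deltas": [0,0,0,0.0008,0,0,0.065,0,0,0,0,0,0,0.065]}}

```text
clock: 13.3
eef_pos: [499.1, 389.6, 96.7]
tool_rot: [3.141, 0.0, 3.069]
force: [-2.8, -1.7, 8.2]
width: 40.2
gripper_force: 41.6
```

```bash
python3 - <<'E'
from h import *
s=ctrl.read_state();print(s["eef_pos"],s["tool_rot"],s["force"],s["torque"],s["clock"])
im=[]
for n,(x,y,w,h) in(("side",(280,200,130,140)),("scene",(225,200,130,140))):
    im.append(cv2.resize(ctrl.get_image(n)[y:y+h,x:x+w,::-1],None,fx=3,fy=3,interpolation=cv2.INTER_CUBIC))
cv2.imwrite("pics/h.png",np.hstack(im))
E
```

```text
[499.12274047 389.56343408  96.7419377 ] [3.14111096e+00 2.43755685e-04 3.06921729e+00] [-2.81709296 -1.67476951  8.15933257] [-0.41750924  0.49003066 -0.12611478] 13.3
```

View pics/h.png

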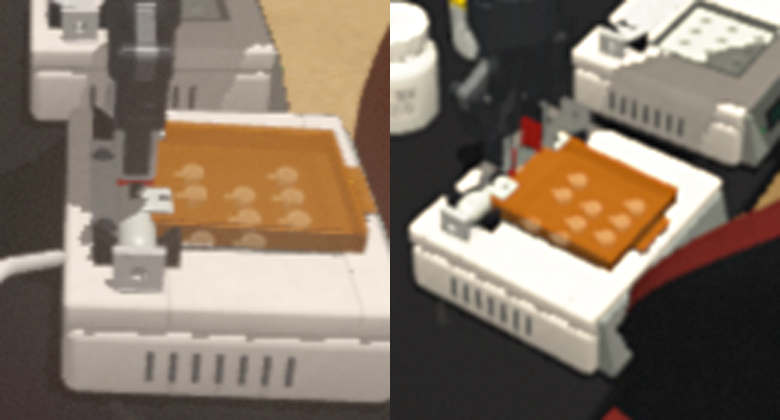

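The barrel sits midway between the black flanks of the cradle at (138,240) in the left crop, the lid flat over the tubes. The height stop and the sideways blocking in both directions confirm it is home, so I release slowly.

Call:
{"name": "carry_out", "arguments": {"deltas": [0,0,0,0,0,0,0.03,0,0,0,0,0,0,-0.05,0,0,0,0,0,0,-0.15,0,0,0,0,0,0,-0.25,0,0,0,0,0,0,-0.35,0,0,0,0,0,0,-0.45,0,0,0,0,0,0,-0.6,0,0,0,0,0,0,-0.8,0,0,0,0,0,0,-1,0,0,0,0,0,0,-1,0,0,0,0,0,0,-1]}}

```text
clock: 14.78
eef_pos: [499.2, 389.5, 95.9]
tool_rot: [3.141, 0.0, 3.069]
force: [0.1, 0.3, -0.2]
width: 85.7
gripper_force: 0.0
```

```bash
python3 - <<'E'
from h import *
import pickle
s=ctrl.read_state();c=ctrl.calibration("wrist");im=ctrl.get_image("wrist")[:,:,::-1].copy();cv2.imwrite("pics/w4.png",im);pickle.dump(c,open("c4.pkl","wb"))
print(s["eef_pos"],s["force"],s["torque"],s["width"])
for q in blobs(im,(0,150,60),(6,255,255),30):
    if q[1][1]>150: print(q)
E
```

```text
[499.17231652 389.49936545  95.94163754] [ 0.07027838  0.3082105  -0.15647687] [-0.00398042 -0.04373773 -0.02361413] 85.74132143875583
([209, 249, 22, 59, 914], [219.4, 277.6])
([338, 249, 22, 59, 893], [348.9, 277.8])
```

Released with no force on the tool. Next I retract straight up and check that both tabs are 66 mm apart.

Call:
{"name": "carry_out", "arguments": {"deltas": [0,0,0,0,0,-0.01,-1,0,0,0,0,0,-0.03,-1,0,0,0,0,0,-0.04,-1,0,0,0,0,0,-0.04,-1,0,0,0,0.02,0,-0.015,-1,0,0,0,0,0,0,-1,0,0,0,0,0,0,-1]}}

```text
clock: 15.7
eef_pos: [478.2, 390.4, 229.5]
tool_rot: [-3.14, -0.002, 3.07]
force: [0.4, -0.3, -0.8]
width: 85.4
gripper_force: 0.0
```

```bash
python3 - <<'E'
from h import *
s=ctrl.read_state();c=ctrl.calibration("wrist");im=ctrl.get_image("wrist")[:,:,::-1].copy()
print(s["clock"],s["eef_pos"],s["force"])
T=[]
for q in blobs(im,(0,150,70),(6,255,255),30):
    if q[1][1]>190 and 150<q[1][0]<420: print(q);T.append(plane("wrist",q[1],105.5,c))
print(np.round(T,1),np.linalg.norm(T[0]-T[-1]))
cv2.imwrite("pics/w5.png",cv2.resize(im[120:300,150:410],None,fx=3,fy=3,interpolation=cv2.INTER_CUBIC))
E
```

```text
15.7 [478.22514408 390.39946435 229.51151592] [ 0.40669974 -0.27994796 -0.75564607]
([246, 208, 10, 30, 216], [250.6, 222.4])
([317, 209, 9, 28, 190], [320.6, 222.4])
[[496.1 358.  105.5]
 [500.5 419.  105.5]] 61.19026145897878
```

View pics/w5.png

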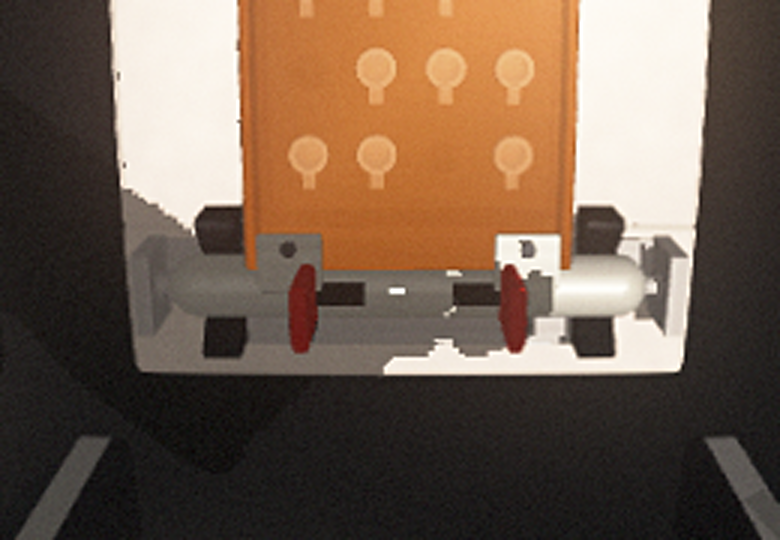

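The picture shows the barrel in both cradles and the right pin entering its lug at (650,285). The tab centres are 61 mm apart, which matches both pins fully out, and the lid is closed over the tubes.

```bash
python3 -c "
from cell import ctrl
print(ctrl.finish_job())"
```

```text
the job is handed in; nothing more can be done
None
```

I moved the lid to the sample heater and handed the job in at about 16 s of the 58 s. The barrel felt home in both cradles, the pins measured fully out, and the lid is closed over the tubes; the judge's verdict was not shown.

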